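Refit the filter and set the fan of the bench dust extractor

ROBOT

A 7-joint arm with a two-finger parallel gripper is mounted at the origin on a cart in front of the work surface, level with it; the furniture and walls round the work are solid. World frame = base frame: x ahead of the robot, y to its left, z up, the work surface at z = 0. Lengths are in m, angles in rad, forces in N, time in s.
With the tool pointing down it reaches from about 0.35 to 0.9 m from the base axis. Payload 8.1 kg.
Tool frame: the origin (TCP) lies at the very end of the fingers, on their centre line; the grasp point (between the pads) lies 19 mm behind it (arm.tcp_to_grasp is the distance from the TCP to the grasp point, in m); z points along the fingers, y is the line along which they close (so a half turn about z gives the same grasp; the last joint's range is limited). The gripper opens to 92 mm and grips with 3 to 60 N. Pads are 19 mm wide; open, the fingers measure 130 mm over their backs; the gripper's body (75 mm by 190 mm) begins 47 mm behind the grasp point.
Start: joints at [1.145, 0.434, 0.025, 1.573, -0.012, 1.134, -0.075], TCP at [0.198, -0.593, 0.227] pointing down, gripper open.
Joint ranges: [-2.62, 2.62], [-0.44, 2.09], [-1.27, 1.32], [0.08, 2.57], [-1.32, 4.46], [0.12, 2], [-2.74, 2.74]. Speed limits (rad/s): [2.22, 2.22, 3.01, 3.01, 3.14, 3.14, 3.14].

INTERFACE

Orientations are given as a rotation vector (axis times angle).
In Python, from cell import arm gives the robot as it stands.
- The arm moves only by the shell command python3 nudge.py 'ROWS' [FORCE]. ROWS is a JSON object whose key "motion" holds a list of rows, 1 to 10 of them, each of 5 numbers: dx, dy, dz in m, then a turn about the tool's z in rad, then the opening from 0.0 (shut) to 1.0 (fully open); each row shifts and turns the commanded pose from where the row before left it, along the tool's axes as they then stand; what a row does not reach is not made up. A row lasts 1/10 s, in which the tool goes at most 0.05 m and 0.15 rad, less where a joint would pass 70% of its speed; a pose out of reach is approached as far as the arm can. The fingers move at their own pace and stop on an object; FORCE is the grip in N (left out, the last holds). Time passes only in rows, so rows that do not move let the fingers close. It prints the time, the measured TCP pose, the force, the opening and the grip force at its end. Input that does not fit is refused with a message, and nothing moves.
- arm.observe(): the state, without advancing time (a new reading comes with each control period).
- arm.get_image(name): name is "scene" or "top" or "wrist"; returns a dict with "image" (384x512x3 uint8, blue, green, red), "fx", "fy", "cx", "cy" (pixels), "cam_to_world" (4x4, takes a point from camera to world coordinates); the wrist camera has in their place "mount" (4x4, takes a point from camera to tool coordinates, whose origin is the TCP and whose axes are the flange's). Camera axes: x right, y down, z forward; pixel columns grow to the right and rows downward; lengths in m; the calibration is good to about 2 mm. A picture is of the moment at which its call begins: read the wrist's pose just before it. There is no depth.
- arm.sign_off(): hands the job in; it is judged then, once.
The state is a dict: "clock": time; "joints": joint angles; "dq": joint speeds; "joint_efforts": joint torques, N m; "position": TCP position; "ee_rot": TCP orientation; "force": force on the tool from outside, world axes, zero at the start; "ft_torque": the same for the moment, N m; "width": opening from 0.0 (shut) to 1.0 (fully open); "gripper_force": force on a finger pad.
Only numpy, scipy, OpenCV 4.12 (cv2) and the standard library are available. Lean on these libraries where they do the work, as an engineer would, in place of code of your own. Each camera call takes 0.05 s, during which the arm holds its last target. There are 200 camera calls.

TASK

Make the bench dust extractor ready for grinding: pull the pleated filter cassette out of its rack bay by the end that sticks out, set it down on the open bench and let go, then take it again round the middle of its long sides and lay it fully home in the filter well on top of the extractor, where the two finger notches leave room for your fingers. Then turn the fan selector clockwise, click by click, to the sixth dot after the off bar (the bar itself does not count) and let go. Leave the plain cover plate in its bay and the things round about where they are.

Things in the scene. Friction and masses are not known exactly. Their poses are not given: they have to be found in the camera images.
- extractor: bench downdraft dust extractor, fixed, a low white box with a flat grey deck: 152 (x) x 244 (y) x 80 mm high. Origin under its centre; x points to its back (away from the robot at yaw 0), y to its left, z up. The deck top is 80 mm above the bench. In the deck, left of the middle, is the open filter well (point filter_well); the fan selector stands at x = 0, y = -71 mm
- filter_well (a point): centre of the floor of the filter well, 66 mm above the bench, axes as the extractor's. The well is 115 mm along x, 65 mm along y and 14 mm deep, for the 110 x 60 x 18 mm cassette, which then stands 4 mm proud of the deck. At the middle of each long side it widens into a finger notch, 48 mm along x, reaching out to y = +-62 mm, its floor 20 mm below the deck
- rack: low sheet-metal filter rack lying on the bench, fixed, 76 (x) x 166 (y) x 32 mm high, with two bays side by side at y = +47 and y = -47 mm, open towards -x (towards the robot at yaw 0) and roofed over; bay 66 mm wide inside, its floor 6 mm above the bench. Origin under its centre
- cassette: filter cassette, loose, grey frame with pale pleats and cross bars, 110 (x) x 60 (y) x 18 mm, about 90 g. Origin at the centre of its underside, z up; the same when turned half round. It starts flat in one of the two rack bays, its -x end sticking out by about 38 mm towards the rack's -x
- cover: plain closed cover plate of the same size and grey plastic as the cassette (no pleats), loose in the other bay; leave it there. Origin at the centre of its underside
- selector (a joint): turn of the fan selector in rad, 0 at the off bar, growing clockwise seen from above, stops at 0 and 4.712. It clicks every 0.5236 rad: dot n is at n x 0.5236, the sixth dot at 3.142. It starts at the first, second or third dot, at times stopped halfway between two of them. It takes about 0.07 N m to turn it over a click; let go within 0.2 rad of a dot it springs home to it and stays
- selector_grip (a point): point on the upright axis of the selector, 22 mm above the deck. The selector is a black disc 45 mm across and 6 mm high with an upright bar grip on it, 40 mm long, 12 mm thick, from 6 to 30 mm above the deck
- selector_pointer (a point): pointer end of the bar grip (end of its white line), 20 mm from the selector's axis, 30 mm above the deck. In the extractor's frame it stands at the angle 2.356 - joint value (rad, counter-clockwise from the extractor's x). Round it, 30 mm from the axis, are the black off bar (9 mm long) and nine black dots (5 mm)
- stone_cast: pale blue stone cast of a jaw, 60 x 71 x 41 mm, bystander. Origin at the centre of its underside
- spectacles: black-rimmed safety spectacles, 20 x 131 x 43 mm, bystander. Origin at the centre of the underside
- tape_roll: brown roll of tape lying flat, 92 mm across, 48 mm high, bystander. Origin at the centre of its underside

How it is judged:
By the outcome, as a careful person would: the job done as asked, in the order asked, and still so for the second after the job is handed in, with the robot touching nothing.
It also fails if it takes over 64 s, if anything falls off the work surface, if the arm or the gripper's body presses on something with over 40 N, if the wrist force passes 120 N, or if a joint passes its speed limit or range.

## Working session

There is one attempt and no reset: what is moved stays moved. The work goes in short steps, Python scripts to look and compute and a shell command to move; the robot and the scene stay as the last step left them, time stands still between calls to the robot, and variables do not carry over. Pictures are saved under pics/ and viewed, at most 10 in all, crops included, and the job is handed in when it is done.

```bash
ls; mkdir -p pics; cat > h.py <<'E'
import numpy as np,cv2
from cell import arm
from scipy.spatial.transform import Rotation as R
def shot(n):
    s=arm.observe(); d=arm.get_image(n)
    T=d.get("cam_to_world")
    if T is None:
        W=np.eye(4);W[:3,:3]=R.from_rotvec(s["ee_rot"]).as_matrix();W[:3,3]=s["position"];T=W@np.array(d["mount"])
    d["T"]=np.array(T);return d
def ray(d,u,v):
    r=d["T"][:3,:3]@np.array([(u-d["cx"])/d["fx"],(v-d["cy"])/d["fy"],1]);return d["T"][:3,3],r
def onz(d,u,v,z):
    o,r=ray(d,u,v);return o+r*(z-o[2])/r[2]
def proj(d,p):
    q=np.linalg.inv(d["T"])@np.append(p,1);return d["fx"]*q[0]/q[2]+d["cx"],d["fy"]*q[1]/q[2]+d["cy"]
def tri(*l):
    A=np.zeros((3,3));b=np.zeros(3)
    for d,u,v in l:
        o,r=ray(d,u,v);r=r/np.linalg.norm(r);P=np.eye(3)-np.outer(r,r);A+=P;b+=P@o
    return np.linalg.solve(A,b)
E
python3 - <<'E'
from h import *
import pickle
D={n:shot(n) for n in("scene","top","wrist")}
pickle.dump(D,open("d0.pkl","wb"))
for n in("scene","top","wrist"):
    print(n,D[n]["T"].round(3).tolist(),D[n]["fx"])
cv2.imwrite("pics/top.png",cv2.resize(D["top"]["image"],(800,600)))
cv2.imwrite("pics/scene.png",cv2.resize(D["scene"]["image"],(800,600)))
s=arm.observe();print(R.from_rotvec(s["ee_rot"]).as_matrix().round(3),s["clock"],arm.tcp_to_grasp)
E
```

```text
cell.py
nudge.py
pics
scene [[-0.892, -0.24, 0.384, -0.027], [-0.453, 0.499, -0.739, 1.193], [-0.014, -0.833, -0.553, 0.99], [0.0, 0.0, 0.0, 1.0]] 472.1162772878527
top [[0.027, -0.991, 0.134, 0.431], [-1.0, -0.029, -0.009, -0.007], [0.013, -0.134, -0.991, 1.306], [0.0, 0.0, 0.0, 1.0]] 365.07850886557895
wrist [[0.317, -0.914, -0.252, 0.267], [-0.948, -0.306, -0.082, -0.57], [-0.002, 0.265, -0.964, 0.383], [0.0, 0.0, 0.0, 1.0]] 301.2362345344647
[[ 0.948  0.317 -0.   ]
 [ 0.317 -0.948  0.001]
 [-0.    -0.001 -1.   ]] 0.15 0.0188
```

View pics/top.png

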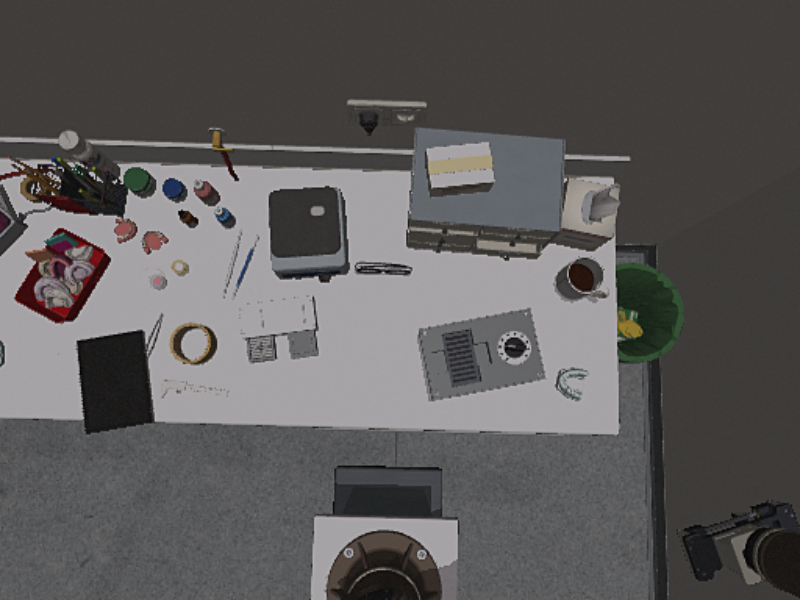

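View pics/scene.png

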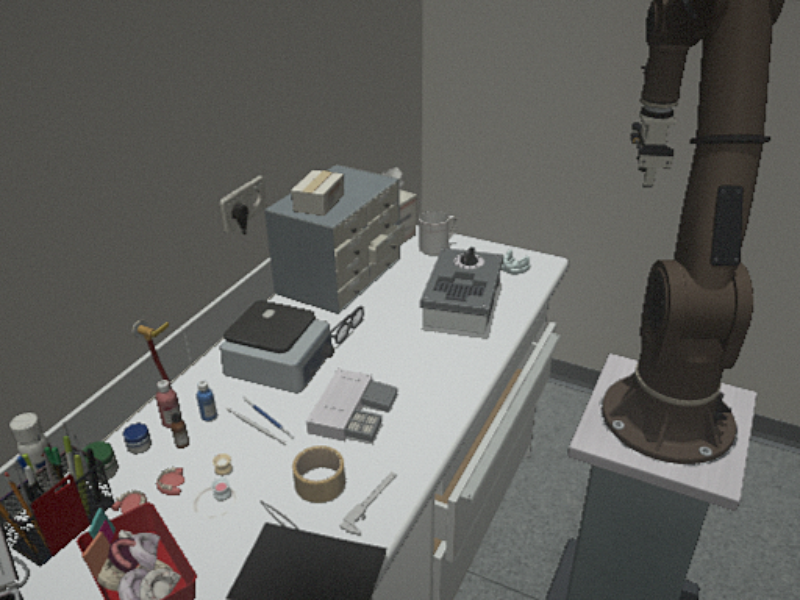

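The top view shows the pleated cassette's end at about (262,348), in the rack's left bay. The cover is at (303,343), the extractor deck has corners at (419,332), (533,309), (545,380) and (430,400), and the selector is at (514,347). The scene view agrees: the cassette end is nearest, at (362,425).

```bash
python3 - <<'E'
from h import *
import pickle
D=pickle.load(open("d0.pkl","rb"))
t,s=D["top"],D["scene"];k=.64
for n,u,v,z in [("e1",419,332,.08),("e2",533,309,.08),("e3",545,380,.08),("e4",430,400,.08),("knob",514,347,.1),("cas near L",250,362,.024),("cas near R",276,360,.024),("cas far L",247,337,.024),("cas far R",274,334,.024),("rackfrontL",240,335,.032),("rackfrontR",317,328,.032),("rackbackL",240,303,.032),("rackbackR",314,296,.032),("tape",192,343,.048)]:
    print(n,onz(t,u*k,v*k,z).round(3))
print(tri((t,262*k,348*k),(s,362*k,425*k)).round(3),"cas; knob",tri((t,514*k,347*k),(s,470*k,255*k)).round(3))
E
```

```text
e1 [ 0.554 -0.063  0.08 ]
e2 [ 0.611 -0.31   0.08 ]
e3 [ 0.458 -0.335  0.08 ]
e4 [ 0.409 -0.089  0.08 ]
knob [ 0.526 -0.264  0.1  ]
cas near L [0.481 0.311 0.024]
cas near R [0.487 0.253 0.024]
cas far L [0.537 0.321 0.024]
cas far R [0.546 0.261 0.024]
rackfrontL [0.54  0.335 0.032]
rackfrontR [0.561 0.164 0.032]
rackbackL [0.613 0.339 0.032]
rackbackR [0.633 0.174 0.032]
tape [0.518 0.434 0.048]
[0.514 0.289 0.011] cas; knob [ 0.523 -0.266  0.097]
```

```bash
python3 nudge.py '{"motion": [[0.036,-0.03,-0.005,0.096,0.82],[0.036,-0.03,-0.005,0,0.82],[0.036,-0.03,-0.005,0,0.82],[0.036,-0.03,-0.005,0,0.82],[0.036,-0.03,-0.005,0,0.82],[0.036,-0.03,-0.005,0,0.82],[0.036,-0.03,-0.005,0,0.82],[0.036,-0.03,-0.005,0,0.82],[0.036,-0.03,-0.005,0,0.82],[0.036,-0.03,-0.005,0,0.82]]}'; python3 nudge.py '{"motion": [[0,0,0,0,0.82],[0,0,0,0,0.82]]}'
python3 - <<'E'
from h import *
import pickle
d=shot("wrist");pickle.dump(d,open("w1.pkl","wb"))
cv2.imwrite("pics/w1.png",cv2.resize(d["image"],(800,600),interpolation=cv2.INTER_CUBIC))
print(proj(d,[.523,-.266,.1]),d["T"].round(3).tolist())
E
```

```text
clock: 1.15
position: [0.4786, -0.2153, 0.2769]
ee_rot: [3.121, 0.355, -0.0]
force: [0.6, -0.6, 0.9]
width: 0.821
gripper_force: 0.0
clock: 1.35
position: [0.4783, -0.2159, 0.2765]
ee_rot: [-3.121, -0.36, 0.001]
force: [-0.4, -0.3, -0.9]
width: 0.82
gripper_force: 0.0
(np.float64(304.3688245789978), np.float64(150.6104737298294)) [[0.227, -0.939, -0.259, 0.549], [-0.974, -0.219, -0.06, -0.2], [-0.001, 0.265, -0.964, 0.434], [0.0, 0.0, 0.0, 1.0]]
```

View pics/w1.png

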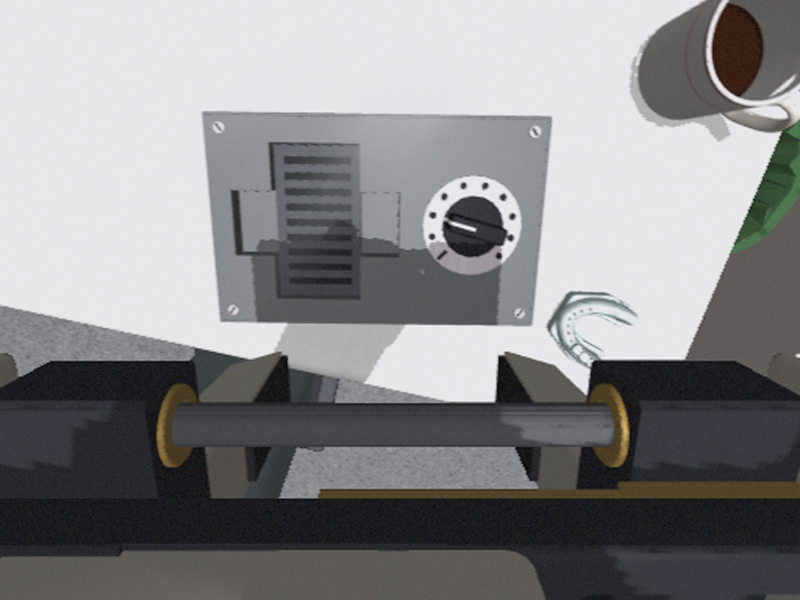

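The wrist view shows the deck with corners at (204,112), (551,118), (535,325) and (221,321), and the well at x 271–360, y 143–298. The selector is at about (475,227), with its white line pointing left and slightly up, near dot 2. The off bar is at (442,254) and dot 6 at (504,196).

```bash
python3 nudge.py '{"motion": [[0.009,-0.048,0,0,0.82],[0.009,-0.048,0,0,0.82],[0,0,0,0,0.82]]}' | head -2
python3 - <<'E'
from h import *
import pickle
d=shot("wrist");pickle.dump(d,open("w2.pkl","wb"))
E
python3 nudge.py '{"motion": [[0.009,-0.048,0,0,0.82],[0.009,-0.048,0,0,0.82],[0.009,-0.048,0,0,0.82],[0.009,-0.048,0,0,0.82],[0.009,-0.048,0,0,0.82],[0.009,-0.048,0,0,0.82],[0.009,-0.048,0,0,0.82],[0.009,-0.048,0,0.05,0.82],[0,0,0,0.062,0.82],[0,0,0,0,0.82]]}'
python3 - <<'E'
from h import *
import pickle
d=shot("wrist");pickle.dump(d,open("w3.pkl","wb"))
e=pickle.load(open("w2.pkl","rb"))
cv2.imwrite("pics/w3.png",cv2.resize(d["image"],(800,600),interpolation=cv2.INTER_CUBIC))
cv2.imwrite("pics/w2.png",cv2.resize(e["image"],(800,600),interpolation=cv2.INTER_CUBIC))
E
```

```text
clock: 1.7
position: [0.4731, -0.1143, 0.2768]
clock: 2.75
position: [0.4586, 0.27, 0.2761]
ee_rot: [3.136, 0.177, -0.001]
force: [-0.0, -0.5, -0.5]
width: 0.821
gripper_force: 0.0
```

View pics/w3.png

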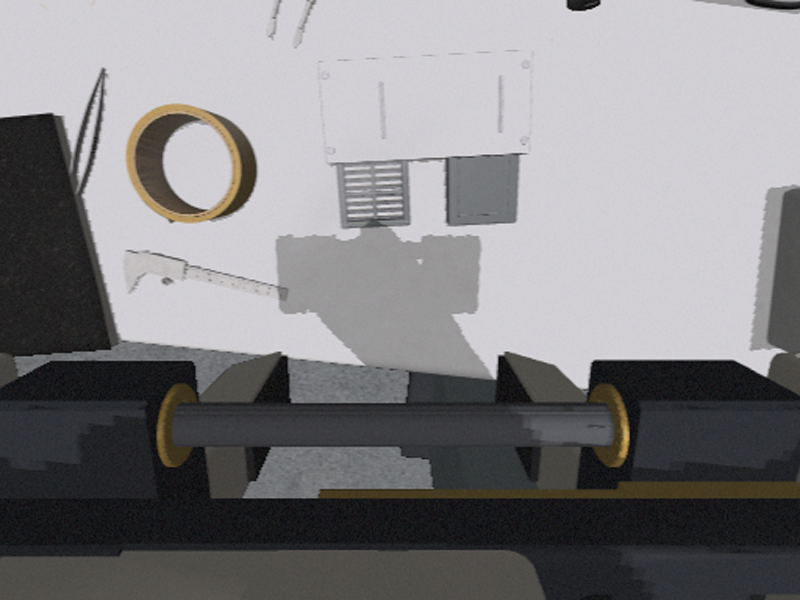

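View pics/w2.png

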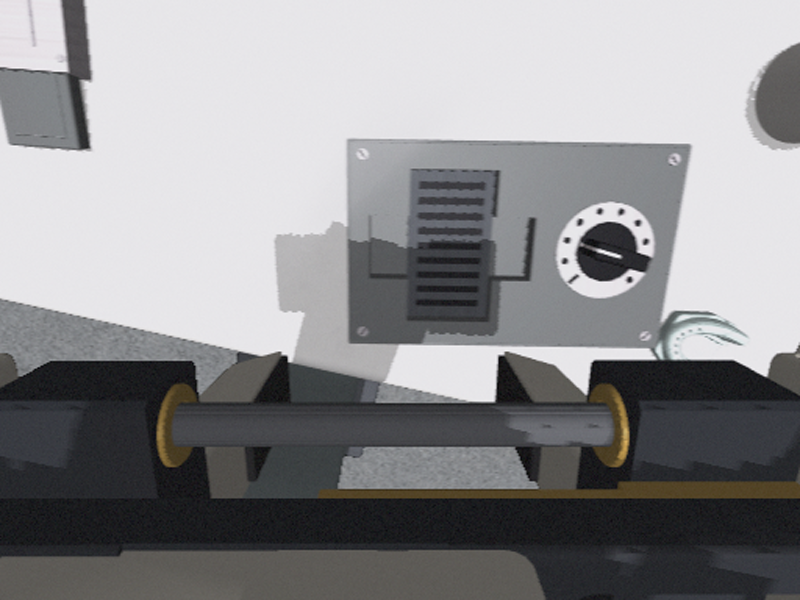

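In w3 the cassette's end spans (338–409, 160–228), the cover is at (447–518, 153–225) and the rack roof is at (319–533, 52–163). In w2 the deck corners are (347,139), (691,145), (664,348) and (350,344), with screws at (363,154), (675,159), (645,336) and (363,331).

```bash
python3 - <<'E'
from h import *
import pickle
a,b,c=[pickle.load(open(f"w{i}.pkl","rb")) for i in(1,2,3)];k=.64
S=[tri((a,*np.array(p)*k),(b,*np.array(q)*k)) for p,q in zip([(219,127),(535,131),(519,313),(233,310)],[(363,154),(675,159),(645,336),(363,331)])]
print("screws",np.round(S,4).tolist())
for d,C in((a,[(204,112),(551,118),(535,325),(221,321)]),(b,[(347,139),(691,145),(664,348),(350,344)])):
    P=np.array([onz(d,u*k,v*k,.08) for u,v in C]);m=P.mean(0)
    print(m.round(4),np.linalg.norm(P-np.roll(P,1,0),axis=1).round(4))
    y=P[0]-P[1]+P[3]-P[2];yaw=np.arctan2(-y[0],y[1]);Rz=R.from_euler('z',yaw).as_matrix()
    print("yaw",yaw,"well",(m+Rz@[0,0,0])[:2],"knob",(m+Rz@[0,-.071,0]).round(4))
# well: corners inner opening in a
W=np.array([onz(a,u*k,v*k,.08) for u,v in[(271,143),(360,143),(360,298),(277,298)]]);print("well a",W.round(4).tolist())
W=np.array([onz(b,u*k,v*k,.08) for u,v in[(410,170),(498,170),(493,320),(408,320)]]);print("well b",W.round(4).tolist())
print("cas/cov",[onz(c,u*k,v*k,.024).round(4).tolist() for u,v in[(342,227),(409,224),(408,160),(447,224),(518,221)]])
print("roof",[onz(c,u*k,v*k,.032).round(4).tolist() for u,v in[(319,62),(533,50),(531,153),(327,163)]])
# gray mask bbox of cassette
hsv=cv2.cvtColor(c["image"],cv2.COLOR_BGR2HSV);print(hsv[135:150:3,214:266:3,2].tolist())
E
```

```text
screws [[0.5537, -0.0735, 0.082], [0.6012, -0.2898, 0.0841], [0.4715, -0.3186, 0.083], [0.4237, -0.1019, 0.0826]]
[ 0.5123 -0.1971  0.08  ] [0.1533 0.2434 0.1525 0.2473]
yaw 0.21461344798727933 well [ 0.51227479 -0.19711791] knob [ 0.5274 -0.2665  0.08  ]
[ 0.5124 -0.1982  0.08  ] [0.1547 0.245  0.1538 0.2508]
yaw 0.21745532535317197 well [ 0.51241126 -0.19816053] knob [ 0.5277 -0.2675  0.08  ]
well a [[0.5514, -0.1103, 0.08], [0.5658, -0.172, 0.08], [0.4544, -0.1959, 0.08], [0.4397, -0.1331, 0.08]]
well b [[0.5508, -0.1088, 0.08], [0.5655, -0.1707, 0.08], [0.4558, -0.1995, 0.08], [0.4404, -0.1344, 0.08]]
cas/cov [[0.4836, 0.3163, 0.024], [0.4926, 0.2592, 0.024], [0.5448, 0.2665, 0.024], [0.4963, 0.2267, 0.024], [0.5057, 0.1664, 0.024]]
roof [[0.6088, 0.344, 0.032], [0.6357, 0.181, 0.032], [0.5612, 0.1681, 0.032], [0.5348, 0.3321, 0.032]]
[[206, 174, 145, 128, 130, 139, 127, 140, 126, 124, 122, 147, 132, 154, 176, 123, 167, 211], [203, 181, 140, 197, 209, 188, 178, 162, 142, 117, 107, 113, 112, 115, 106, 123, 152, 213], [208, 188, 139, 90, 79, 84, 95, 109, 80, 92, 126, 136, 135, 139, 140, 137, 158, 213], [207, 198, 142, 131, 130, 129, 124, 81, 75, 73, 73, 90, 121, 142, 136, 166, 213, 213], [208, 209, 209, 210, 211, 210, 152, 152, 151, 151, 154, 152, 170, 211, 211, 212, 213, 213]]
```

```bash
python3 nudge.py '{"motion": [[0,0,0,-0.047,0.82],[0.026,-0.0065,0.03,0,0.82],[0.026,-0.0065,0.03,0,0.82],[0,0,0.045,0,0.82],[0,0,0.045,0,0.82],[0,0,0,0,0.82]]}'
python3 - <<'E'
from h import *
import pickle
d=shot("wrist");pickle.dump(d,open("w4.pkl","wb"))
cv2.imwrite("pics/w4.png",cv2.resize(d["image"],(800,600),interpolation=cv2.INTER_CUBIC))
E
```

```text
clock: 3.4
position: [0.5051, 0.2864, 0.1211]
ee_rot: [3.125, 0.25, -0.014]
force: [-0.0, -1.5, 0.2]
width: 0.822
gripper_force: 0.0
```

View pics/w4.png

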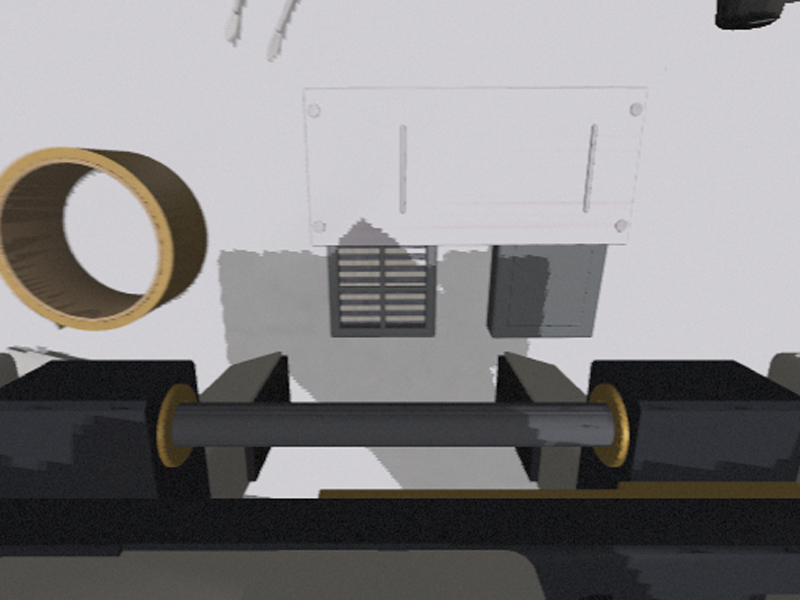

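w4 shows the cassette's end with its near corners at (331,336) and (434,335). The roof edge runs along y≈245, and the roof screws are at (314,110), (636,109), (620,226) and (320,226).

```bash
python3 - <<'E'
from h import *
import pickle
c,d=[pickle.load(open(f"w{i}.pkl","rb")) for i in(3,4)];k=.64
f=lambda p,q:tri((c,*np.array(p)*k),(d,*np.array(q)*k)).round(4).tolist()
print("screws",[f(p,q) for p,q in zip([(325,75),(525,62),(526,141),(332,150)],[(314,110),(636,109),(620,226),(320,226)])])
print("cas near",f((342,227),(331,336)),f((409,224),(434,335)))
print("on .024",[onz(d,u*k,v*k,.024).round(4).tolist() for u,v in[(331,336),(434,335),(436,245)]])
s=arm.observe();M=R.from_rotvec(s["ee_rot"]).as_matrix();print(M.round(3).tolist(),s["position"])
E
```

```text
screws [[0.6008, 0.3397, 0.0287], [0.6259, 0.1861, 0.0341], [0.5702, 0.1718, 0.023], [0.5454, 0.3298, 0.0304]]
cas near [0.4835, 0.3171, 0.0234] [0.4922, 0.2592, 0.0204]
on .024 [[0.4836, 0.3178, 0.024], [0.4934, 0.2598, 0.024], [0.5443, 0.2681, 0.024]]
[[0.987, 0.159, -0.005], [0.159, -0.987, -0.004], [-0.005, 0.004, -1.0]] [0.50648537 0.28834455 0.1246838 ]
```

```bash
python3 nudge.py '{"motion": [[0.001,-0.0033,0.04,0,0.82],[0,0,0.04,0,0.82],[0,0,0.03,0,0.82],[0,0,0.007,0,0.82],[0,0,0,0,0.82],[0,0,0,0,0.82]]}' 30; python3 - <<'E'
from cell import arm
s=arm.observe();print(s["position"],s["ee_rot"])
E
```

```text
clock: 4.05
position: [0.5092, 0.2963, 0.0124]
ee_rot: [-3.13, -0.253, -0.005]
force: [0.1, 0.7, 0.2]
width: 0.822
gripper_force: 0.0
[0.50923054 0.29629059 0.01237397] [-3.12991202 -0.25280233 -0.00539354]
```

```bash
python3 nudge.py '{"motion": [[0,0.003,0.007,0,0.82],[0,0,0,0,0.82],[0,0,0,0,0.82]]}'; python3 nudge.py '{"motion": [[0,0,0,0,0.3],[0,0,0,0,0.3],[0,0,0,0,0.3],[0,0,0,0,0.3],[0,0,0,0,0.3]]}' 30
```

```text
clock: 4.35
position: [0.5082, 0.2925, 0.0032]
ee_rot: [-3.131, -0.253, -0.001]
force: [0.5, -0.2, 0.1]
width: 0.822
gripper_force: 0.0
clock: 4.85
position: [0.5078, 0.2928, 0.0028]
ee_rot: [-3.131, -0.254, -0.0]
force: [-0.1, 0.0, 1.3]
width: 0.654
gripper_force: 30.0
```

```bash
python3 nudge.py '{"motion": [[-0.01,0,0,0,0.3],[-0.015,0,0,0,0.3],[-0.015,0,0,0,0.3],[-0.015,0,0,0,0.3],[-0.015,0,0,0,0.3],[-0.01,0,0,0,0.3],[0,0,0,0,0.3],[0,0,-0.02,0,0.3],[0,0,-0.03,0,0.3],[0,0,-0.02,0,0.3]]}' 35
python3 - <<'E'
from h import *
d=shot("top");print(arm.observe()["position"])
cv2.imwrite("pics/t2.png",cv2.resize(d["image"][150:300,100:400],(800,400),interpolation=cv2.INTER_CUBIC))
E
```

```text
clock: 5.85
position: [0.4297, 0.2802, 0.0742]
ee_rot: [-3.131, -0.253, -0.002]
force: [0.6, -0.2, -0.2]
width: 0.65
gripper_force: 35.0
[0.43097371 0.28123405 0.07678237]
```

View pics/t2.png

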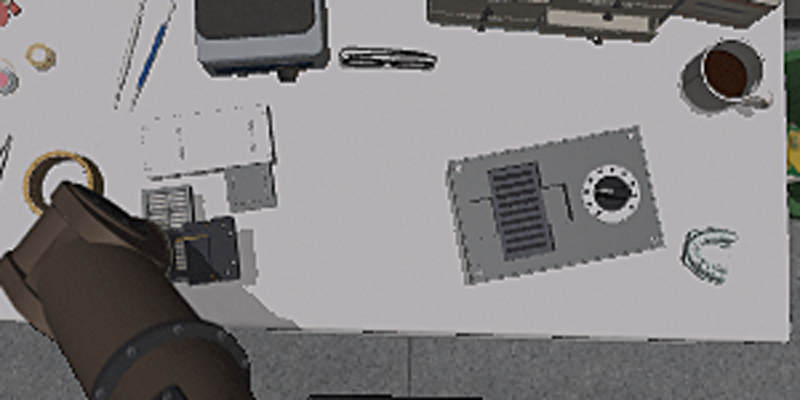

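The crop shows the cassette in the gripper, clear of the rack, at about (165,205). The cover is still in its bay at (250,187), and the bench around (360,220) is free.

```bash
python3 nudge.py '{"motion": [[-0.003,0.02,0,0,0.3],[-0.003,0.04,0,0,0.3],[-0.003,0.045,0,0,0.3],[-0.003,0.045,0,0,0.3],[-0.004,0.045,0,0,0.3],[-0.004,0.033,0,-0.025,0.3],[0,0,0.015,-0.03,0.3],[0,0,0.025,0,0.3],[0,0,0,0,0.3],[0,0,0,0,0.3]]}'; python3 nudge.py '{"motion": [[0,0,0.015,0,0.3],[0,0,0.008,0,0.3],[0,0,0,0,0.3]]}'
```

```text
clock: 6.9
position: [0.4458, 0.0516, 0.0327]
ee_rot: [-3.123, -0.34, 0.002]
force: [0.3, -0.1, 0.8]
width: 0.653
gripper_force: 35.0
clock: 7.2
position: [0.4457, 0.0517, 0.0096]
ee_rot: [3.123, 0.341, -0.001]
force: [-0.5, -0.4, -1.4]
width: 0.651
gripper_force: 35.0
```

```bash
python3 nudge.py '{"motion": [[0,0,0.005,0,0.3],[0,0,0.003,0,0.3],[0,0,0,0,0.3]]}';python3 nudge.py '{"motion": [[0,0,0,0,0.7],[0,0,0,0,0.82],[0,0,0,0,0.86],[0,0,0,0,0.86]]}'; python3 nudge.py '{"motion": [[0,0,-0.03,0,0.86],[0,0,-0.05,0,0.86],[0,0,-0.05,0,0.86],[0,0,-0.03,0,0.86],[0,0,0,0,0.86]]}'
python3 - <<'E'
from h import *
import pickle
d=shot("wrist");pickle.dump(d,open("w5.pkl","wb"))
cv2.imwrite("pics/w5.png",cv2.resize(d["image"],(800,600),interpolation=cv2.INTER_CUBIC))
E
```

```text
clock: 7.5
position: [0.4458, 0.0516, 0.0016]
ee_rot: [3.123, 0.34, -0.0]
force: [-1.2, -1.0, -0.4]
width: 0.652
gripper_force: 35.0
clock: 7.9
position: [0.446, 0.0515, 0.0019]
ee_rot: [3.123, 0.34, 0.0]
force: [-0.3, -0.3, 0.3]
width: 0.854
gripper_force: 0.0
clock: 8.4
position: [0.4484, 0.0522, 0.1659]
ee_rot: [3.123, 0.339, 0.012]
force: [-0.3, -0.4, -0.2]
width: 0.861
gripper_force: 0.0
```

View pics/w5.png

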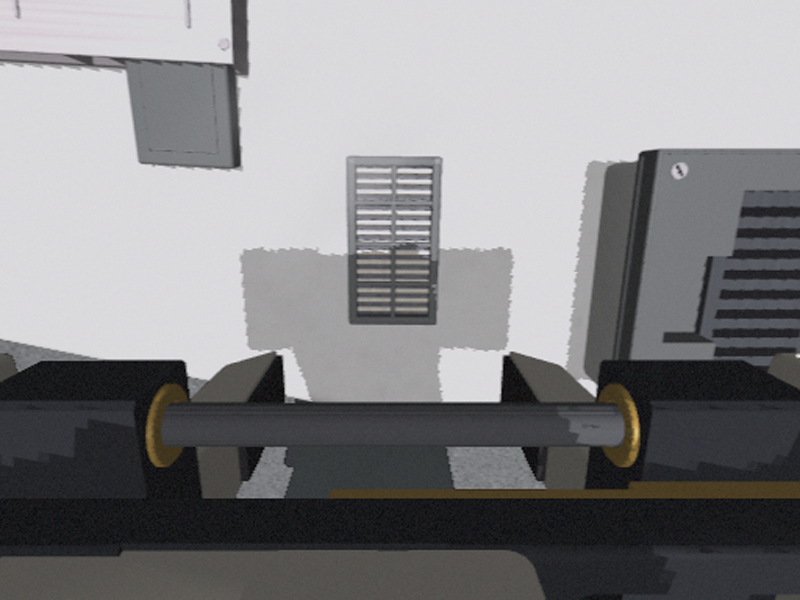

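The cassette lies flat on the open bench with corners at (347,157), (442,157), (436,324) and (349,324). The cover is still in the rack.

```bash
cat > cas.py <<'E'
from h import *
def est(d,C,z):
    P=np.array([onz(d,u*.64,v*.64,z) for u,v in C]);m=P.mean(0);x=P[0]-P[3]+P[1]-P[2]
    print("centre",m.round(4),"yaw",np.arctan2(x[1],x[0]).round(4),"sides",np.linalg.norm(P-np.roll(P,1,0),axis=1).round(4));return m
E
python3 - <<'E'
from cas import *
import pickle
m=est(pickle.load(open("w5.pkl","rb")),[(347,157),(442,157),(436,324),(349,324)],.018)
s=arm.observe();M=R.from_rotvec(s["ee_rot"]).as_matrix();print(s["position"],"psi",np.arctan2(M[1,0],M[0,0]),"tool delta",M.T@(m-s["position"]))
E
```

```text
centre [0.4789 0.0578 0.018 ] yaw 0.2047 sides [0.1083 0.0589 0.1083 0.0591]
[0.44723033 0.05158595 0.16370365] psi 0.21608812307049696 tool delta [0.03164277 0.00057094 0.14584923]
```

```bash
python3 nudge.py '{"motion": [[0.016,0,0.02,0.01,0.86],[0.016,0,0.04,0,0.86],[0,0,0.04,0,0.86],[0,0,0.04,0,0.86],[0,0,0.01,0,0.86],[0,0,0,0,0.86],[0,0,0,0,0.86]]}'; python3 - <<'E'
from h import *
s=arm.observe();M=R.from_rotvec(s["ee_rot"]).as_matrix();print(s["position"],"tool delta",M.T@(np.array([.4789,.0578,.003])-s["position"]))
E
```

```text
clock: 9.15
position: [0.4775, 0.0586, 0.0125]
ee_rot: [-3.125, -0.325, -0.001]
force: [-0.4, 0.4, 1.3]
width: 0.861
gripper_force: 0.0
[0.47751616 0.05856037 0.01254681] tool delta [0.00119327 0.00102878 0.00954738]
```

```bash
python3 nudge.py '{"motion": [[0.001,0.001,0.009,0,0.86],[0,0,0,0,0.86],[0,0,0,0,0.3],[0,0,0,0,0.3],[0,0,0,0,0.3],[0,0,0,0,0.3],[0,0,0,0,0.3]]}' 35;  python3 nudge.py '{"motion": [[0,0,-0.03,0,0.3],[0,0,-0.05,0,0.3],[0,0,-0.05,0,0.3],[0,0,-0.03,0,0.3],[0,0,0,0,0.3],[0,0,0,0,0.3]]}'; python3 - <<'E'
from h import *
s=arm.observe();M=R.from_rotvec(s["ee_rot"]).as_matrix();print(s["position"],"psi",np.arctan2(M[1,0],M[0,0]),"tool delta",M.T@(np.array([.503,-.153,.12])-s["position"]))
E
```

```text
clock: 9.85
position: [0.4786, 0.0575, 0.0031]
ee_rot: [3.125, 0.324, 0.001]
force: [-0.7, -0.6, 6.0]
width: 0.65
gripper_force: 35.0
clock: 10.45
position: [0.4785, 0.0572, 0.1629]
ee_rot: [3.124, 0.324, 0.002]
force: [-0.0, -0.8, -1.6]
width: 0.649
gripper_force: 35.0
[0.47845281 0.05721735 0.16292211] psi 0.2063445308307636 tool delta [-0.01908997  0.21076234  0.04302345]
```

```bash
python3 nudge.py '{"motion": [[-0.003,0.03,0,-0.01,0.3],[-0.004,0.045,0,0,0.3],[-0.004,0.045,0,0,0.3],[-0.004,0.045,0,0,0.3],[-0.002,0.035,0,0,0.3],[-0.002,0.01,0,0,0.3],[0,0,0.02,0,0.3],[0,0,0.02,0,0.3],[0,0,0,0,0.3],[0,0,0,0,0.3]]}'
python3 - <<'E'
from h import *
import pickle
d=shot("wrist");pickle.dump(d,open("w6.pkl","wb"))
cv2.imwrite("pics/w6.png",cv2.resize(d["image"][60:276,96:480],(800,450),interpolation=cv2.INTER_CUBIC))
s=arm.observe();M=R.from_rotvec(s["ee_rot"]).as_matrix();print(s["position"],"psi",np.arctan2(M[1,0],M[0,0]),"tool delta",M.T@(np.array([.503,-.153,.12])-s["position"]))
E
```

```text
clock: 11.45
position: [0.5039, -0.1508, 0.1219]
ee_rot: [-3.122, -0.341, 0.004]
force: [0.7, 0.9, 0.1]
width: 0.655
gripper_force: 35.0
[ 0.50456115 -0.15100001  0.12266621] psi 0.21775287102911467 tool delta [-0.00195457  0.00161721  0.00266647]
```

View pics/w6.png

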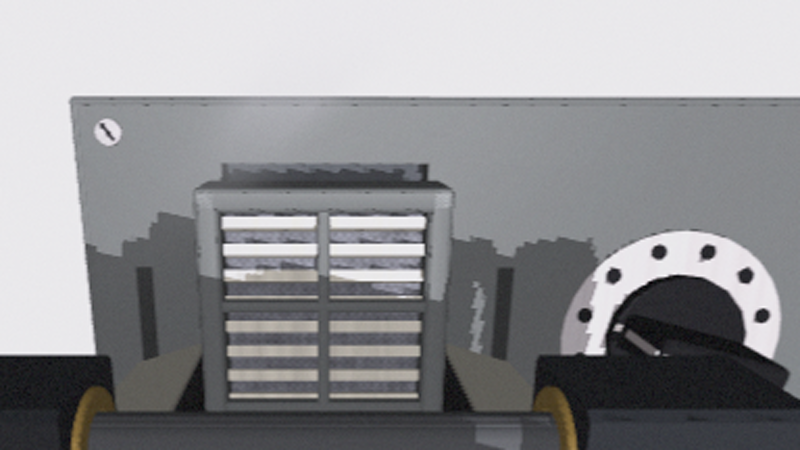

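w6 shows the well's back edge from (222,164) to (428,164) and the notch outer ends at (138,268) and (513,268). The held cassette's top back corners are at (197,188) and (452,188), and deck screw 1 is at (107,131).

```bash
python3 - <<'E'
from h import *
import pickle
d=pickle.load(open("w6.pkl","rb"))
f=lambda u,v,z:onz(d,96+u/2.0833,60+v/2.0833,z)
yaw=.216;Rz=R.from_euler('z',yaw).as_matrix();s=np.array([.5042,-.1509,.1225])
for n,u,v,z in[("wellL",222,164,.081),("wellR",428,164,.081),("notchL",138,268,.081),("notchR",513,268,.081),("casL",198,188,.1375),("casR",452,188,.1375),("screw",107,131,.081),("deckbackL",72,99,.081)]:
    p=f(u,v,z);print(n,p.round(4),"rel TCP, ext axes",(Rz.T@(p-s)).round(4))
E
```

```text
wellL [ 0.552  -0.1081  0.081 ] rel TCP, ext axes [ 0.0559  0.0316 -0.0415]
wellR [ 0.5659 -0.1706  0.081 ] rel TCP, ext axes [ 0.056  -0.0325 -0.0415]
notchL [ 0.5132 -0.0871  0.081 ] rel TCP, ext axes [ 0.0224  0.0603 -0.0415]
notchR [ 0.5396 -0.2063  0.081 ] rel TCP, ext axes [ 0.0227 -0.0617 -0.0415]
casL [ 0.5522 -0.1115  0.1375] rel TCP, ext axes [0.0553 0.0282 0.015 ]
casR [ 0.5645 -0.1672  0.1375] rel TCP, ext axes [ 0.0554 -0.0289  0.015 ]
screw [ 0.5542 -0.0718  0.081 ] rel TCP, ext axes [ 0.0658  0.0665 -0.0415]
deckbackL [ 0.5613 -0.0603  0.081 ] rel TCP, ext axes [ 0.0752  0.0763 -0.0415]
```

```bash
python3 nudge.py '{"motion": [[-0.002,0,0.015,0,0.3],[0,0,0.015,0,0.3],[0,0,0.01,0,0.3],[0,0,0.005,0,0.3],[0,0,0,0,0.3]]}';python3 nudge.py '{"motion": [[0,0,0.004,0,0.3],[0,0,0,0,0.3],[0,0,0,0,0.3]]}'
```

```text
clock: 12.0
position: [0.5027, -0.152, 0.0776]
ee_rot: [-3.123, -0.34, 0.001]
force: [-0.5, -0.3, 0.1]
width: 0.647
gripper_force: 35.0
clock: 12.3
position: [0.5029, -0.1522, 0.074]
ee_rot: [3.123, 0.34, 0.001]
force: [0.1, -0.5, 0.1]
width: 0.651
gripper_force: 35.0
```

No contact force with the underside about 9 mm below the deck, so it has entered the well. I'll continue down gently.

```bash
python3 nudge.py '{"motion": [[0,0,0.003,0,0.3],[0,0,0.001,0,0.3],[0,0,0,0,0.3]]}';python3 nudge.py '{"motion": [[0,0,0.002,0,0.3],[0,0,0,0,0.3]]}'
```

```text
clock: 12.6
position: [0.5025, -0.1521, 0.0695]
ee_rot: [-3.123, -0.34, 0.001]
force: [0.5, 0.3, -1.0]
width: 0.652
gripper_force: 35.0
clock: 12.8
position: [0.5028, -0.1522, 0.069]
ee_rot: [3.122, 0.34, 0.0]
force: [-6.5, 1.3, 18.6]
width: 0.65
gripper_force: 35.0
```

Contact came at TCP 0.069, which is the expected home height. Next I release, lift and look.

```bash
python3 nudge.py '{"motion": [[0,0,-0.001,0,0.7],[0,0,0,0,0.74],[0,0,0,0,0.74],[0,0,-0.03,0,0.74],[0,0,-0.05,0,0.74],[-0.01,0.03,-0.05,0,0.74],[-0.02,0.03,-0.02,0,0.6],[-0.02,0.03,0,0,0.6],[0,0,0,0,0.5],[0,0,0,0,0.5]]}'
python3 - <<'E'
from h import *
import pickle
d=shot("wrist");pickle.dump(d,open("w7.pkl","wb"))
cv2.imwrite("pics/w7.png",cv2.resize(d["image"][20:260,60:460],(800,480),interpolation=cv2.INTER_CUBIC))
s=arm.observe();M=R.from_rotvec(s["ee_rot"]).as_matrix();print(s["position"],"psi",np.arctan2(M[1,0],M[0,0]))
E
```

```text
clock: 13.8
position: [0.4731, -0.2467, 0.2107]
ee_rot: [-3.123, -0.336, 0.001]
force: [-0.2, -0.1, -0.5]
width: 0.508
gripper_force: 0.0
[ 0.47363105 -0.24547688  0.21061424] psi 0.2165069557597223
```

View pics/w7.png

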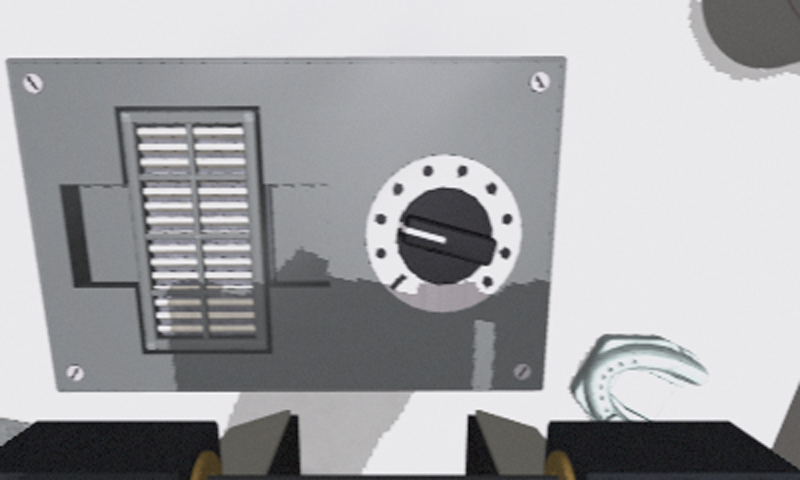

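The cassette sits squarely in the well with an even gap all round. The selector's white line runs from (403,231) at its outer end to (443,240), the off bar is at (400,283), and the dots ring the disc.

```bash
python3 - <<'E'
from h import *
import pickle
d=pickle.load(open("w7.pkl","rb"));a=pickle.load(open("w1.pkl","rb"))
f=lambda u,v,z:onz(d,60+u/2,20+v/2,z)
dots=np.array([f(u,v,.081) for u,v in[(380,253),(381,219),(398,188),(428,171),(462,171),(492,188),(507,219),(505,253),(487,282)]])
A=np.c_[2*dots[:,:2],np.ones(9)];s=np.linalg.lstsq(A,(dots[:,:2]**2).sum(1),rcond=None)[0];c=s[:2]
print("centre",c.round(4),"r",np.sqrt(s[2]+c@c).round(4))
yaw=.216
for i,p in enumerate(dots):print(i+1,np.degrees(np.arctan2(*(p[:2]-c)[::-1])-yaw).round(1),end="; ")
o=f(403,231,.11)[:2];i=f(443,240,.11)[:2]
print("\nline from",o-c,i-c,"ang by line",np.degrees(np.arctan2(*(o-i)[::-1])-yaw),"by centre",np.degrees(np.arctan2(*(o-c)[::-1])-yaw))
k=.64;q=tri((a,446*k,222*k),(d,60+403/2,20+231/2));print("pointer tri",q.round(4))
s=arm.observe();M=R.from_rotvec(s["ee_rot"]).as_matrix();print("tool delta",M.T@(np.append(c,.15)-s["position"]))
E
```

```text
centre [ 0.5277 -0.2643] r 0.0305
1 104.6; 2 74.7; 3 44.3; 4 14.7; 5 -14.9; 6 -45.0; 7 -75.1; 8 -105.0; 9 -135.2; 
line from [0.00018929 0.02042236] [0.00013239 0.00307724] ang by line 77.43614905412515 by centre 77.09306348573188
pointer tri [ 0.5263 -0.2451  0.0863]
tool delta [0.04872321 0.03006797 0.06057979]
```

```bash
python3 - <<'E'
from h import *
import pickle
c=np.array([.5277,-.2650]);obs=[]
for i in(1,2,7):
    d=pickle.load(open(f"w{i}.pkl","rb"));g=cv2.cvtColor(d["image"],cv2.COLOR_BGR2GRAY)
    m=np.zeros_like(g);r=np.hypot(*(np.array(proj(d,[*c,.098]))-proj(d,[c[0],c[1]+.012,.098])))
    u,v=proj(d,[*(c+[0,.0085]),.11]);cv2.circle(m,(round(u),round(v)),round(r*.8),255,-1)
    n,l,st,ce=cv2.connectedComponentsWithStats(((g>130)&(m>0)).astype(np.uint8))
    k=1+np.argmax(st[1:,4]);print(i,n,st[k].tolist(),ce[k].round(1),(round(u),round(v)));obs.append((d,*ce[k]))
print(tri(*obs).round(4),tri(obs[0],obs[1]).round(4),tri(obs[1],obs[2]).round(4))
print(np.round(arm.observe()["joints"],3))
E
```

```text
1 2 [291, 142, 14, 6, 38] [297.3 144.8] (299, 145)
2 2 [384, 160, 14, 5, 33] [390.2 162.1] (391, 163)
7 2 [266, 135, 17, 7, 54] [274.  137.6] (276, 139)
[ 0.5284 -0.2545  0.1125] [ 0.5282 -0.2547  0.1119] [ 0.5285 -0.2543  0.1126]
[ 0.695  0.338 -0.411  1.791  0.153  1.045 -1.127]
```

```bash
python3 nudge.py '{"motion": [[0.0245,0.015,0,0,0.45],[0.0245,0.0155,0,0,0.45],[0,0,0,-0.145,0.45],[0,0,0,-0.145,0.45],[0,0,0,-0.145,0.45],[0,0,0,-0.145,0.45],[0,0,0,-0.145,0.45],[0,0,0,-0.145,0.45],[0,0,0,-0.145,0.45],[0,0,0,-0.145,0.45]]}' >/dev/null;  python3 nudge.py '{"motion": [[0,0,0.02,-0.145,0.45],[0,0,0.03,0,0.45],[0,0,0.03,0,0.45],[0,0,0,0,0.45],[0,0,0,0,0.45]]}'
cat > st.py <<'E'
from h import *
s=arm.observe();M=R.from_rotvec(s["ee_rot"]).as_matrix();print(s["clock"],s["position"].round(4),"psi",np.arctan2(M[1,0],M[0,0]).round(4),"q7",np.round(s["joints"][6],3),"w",s["width"],"tool delta",(M.T@(np.array([.5278,-.2648,.091])-s["position"])).round(4), "F",np.round(s["force"],1),"T",np.round(s["ft_torque"],2))
E
python3 st.py
```

```text
clock: 15.35
position: [0.5285, -0.2638, 0.1311]
ee_rot: [-2.272, -2.167, -0.001]
force: [0.5, -0.5, 0.3]
width: 0.448
gripper_force: 0.0
15.35 [ 0.5285 -0.2638  0.1311] psi 1.5235 q7 -0.032 w 0.44834544025710743 tool delta [-0.001  -0.0006  0.0401] F [ 0.5 -0.5  0.3] T [-0.01 -0.16 -0.02]
```

```bash
python3 -c "
from cell import arm
print([round(float(x),2) for x in arm.observe()['joints']])"; python3 nudge.py '{"motion": [[-0.001,-0.0006,0.02,0,0.45],[0,0,0.015,0,0.45],[0,0,0.005,0,0.45],[0,0,0,0,0.45],[0,0,0,0,0.0],[0,0,0,0,0.0],[0,0,0,0,0.0],[0,0,0,0,0.0],[0,0,0,0,0.0]]}' 30; python3 st.py
```

```text
[0.82, 0.56, -0.66, 1.73, 0.4, 0.99, -0.03]
clock: 16.25
position: [0.5266, -0.2663, 0.0913]
ee_rot: [-2.275, -2.165, 0.002]
force: [-4.1, 0.5, 6.4]
width: 0.127
gripper_force: 30.0
16.25 [ 0.5266 -0.2663  0.0913] psi 1.5215 q7 -0.064 w 0.12708347806322434 tool delta [0.0015 0.0011 0.0003] F [-4.1  0.5  6.4] T [ 0.15  0.92 -0.02]
```

The grip's angle reads 74.8° in the extractor's frame, which is exactly dot 2. I need four clicks clockwise and will turn the first one and check it.

```bash
python3 nudge.py '{"motion": [[0,0,0,0.131,0],[0,0,0,0.131,0],[0,0,0,0.131,0],[0,0,0,0.131,0],[0,0,0,0,0]]}' 35|tail -3; python3 st.py
```

```text
force: [-6.4, 1.0, 7.7]
width: 0.128
gripper_force: 35.0
16.75 [ 0.5259 -0.266   0.0912] psi 0.9929 q7 -0.511 w 0.12825849798535544 tool delta [0.0021 0.001  0.0002] F [-6.4  1.   7.7] T [0.19 1.41 0.04]
```

```bash
python3 nudge.py '{"motion": [[0,0,0,0.131,0],[0,0,0,0.131,0],[0,0,0,0.131,0],[0,0,0,0.131,0],[0,0,0,0,0]]}'|tail -3; python3 st.py;  python3 nudge.py '{"motion": [[0,0,0,0.131,0],[0,0,0,0.131,0],[0,0,0,0.131,0],[0,0,0,0.131,0],[0,0,0,0,0]]}'|tail -3; python3 st.py
```

```text
force: [-8.1, 2.1, 9.6]
width: 0.128
gripper_force: 35.0
17.25 [ 0.5254 -0.2655  0.0912] psi 0.4692 q7 -0.952 w 0.12762236123877962 tool delta [0.0024 0.0004 0.0002] F [-8.1  2.1  9.6] T [0.51 1.87 0.03]
force: [-10.0, 3.7, 11.9]
width: 0.129
gripper_force: 35.0
17.75 [ 0.5253 -0.2649  0.0912] psi -0.0545 q7 -1.392 w 0.1285312248188392 tool delta [ 0.0025 -0.0002  0.0002] F [-10.    3.7  11.9] T [1.01 2.19 0.08]
```

```bash
python3 nudge.py '{"motion": [[0,0,0,0.131,0],[0,0,0,0.131,0],[0,0,0,0.131,0],[0,0,0,0.131,0],[0,0,0,0,0]]}'|tail -3; python3 st.py
```

```text
force: [-8.7, 6.3, 12.1]
width: 0.13
gripper_force: 35.0
18.25 [ 0.5255 -0.2642  0.0913] psi -0.578 q7 -1.83 w 0.13001826065090094 tool delta [ 0.0023 -0.0007  0.0002] F [-8.7  6.3 12.1] T [1.4  1.97 0.03]
```

```bash
python3 nudge.py '{"motion": [[0,0,0,0,0.3],[0,0,0,0,0.45],[0,0,0,0,0.45],[0,0,-0.03,0,0.45],[0,0,-0.05,0,0.45],[0,0,-0.05,-0.14,0.45],[-0.04,0,-0.01,-0.14,0.45],[-0.03,0,0,-0.14,0.45],[0,0,0,-0.14,0.45],[0,0,0,-0.14,0.45]]}' >/dev/null; python3 nudge.py '{"motion": [[0,0,0,0,0.45],[0,0,0,0,0.45]]}'
python3 - <<'E'
from h import *
import pickle
d=shot("wrist");pickle.dump(d,open("w8.pkl","wb"));t=shot("top");t0=pickle.load(open("d0.pkl","rb"))["top"]
g=cv2.cvtColor(d["image"],cv2.COLOR_BGR2GRAY);c=np.array([.5277,-.2650])
u,v=np.mgrid[0:512,0:384];yaw=.216
P=np.array([onz(d,a,b,.11)[:2] for a,b in zip(u.ravel(),v.ravel())])
r=np.hypot(*(P-c).T);val=g[v.ravel(),u.ravel()]
k=(r<.021)&(val>130);p=P[k].mean(0)-c;print("white",k.sum(),p.round(4),"ext angle",np.degrees(np.arctan2(p[1],p[0])-yaw).round(1),"(want -45)")
# cassette corner check: bright/grey heights via edges not needed; compare top views
df=cv2.absdiff(t["image"],t0["image"]).max(2);n,l,st,ce=cv2.connectedComponentsWithStats((df>40).astype(np.uint8))
print([(s.tolist(),(e/.64).round().tolist()) for s,e in zip(st[1:],ce[1:]) if s[4]>15])
# cassette outline: line of frame at well: light pleats centroid at top z .084
z=np.array([onz(d,a,b,.08)[:2] for a,b in zip(u.ravel(),v.ravel())]);w=np.array([.5028,-.1532]);Rz=R.from_euler('z',yaw).as_matrix()[:2,:2]
q=(z-w)@Rz;m=(abs(q[:,0])<.056)&(abs(q[:,1])<.031)&(val>150);print("pleats",m.sum(),q[m].min(0).round(4),q[m].max(0).round(4))
E
```

```text
clock: 19.45
position: [0.4626, -0.2409, 0.231]
ee_rot: [3.136, 0.19, 0.0]
force: [0.1, -0.5, -0.7]
width: 0.448
gripper_force: 0.0
white 295 [-0.0001 -0.0118] ext angle -102.8 (want -45)
[([283, 204, 126, 180, 9779], [558.0, 449.0]), ([158, 214, 20, 19, 259], [261.0, 349.0]), ([289, 246, 12, 14, 45], [458.0, 393.0]), ([291, 259, 29, 17, 77], [473.0, 425.0]), ([437, 320, 68, 52, 453], [720.0, 538.0]), ([363, 325, 7, 11, 26], [572.0, 514.0]), ([260, 332, 33, 52, 799], [440.0, 549.0]), ([494, 333, 6, 5, 19], [776.0, 523.0]), ([468, 338, 31, 36, 418], [750.0, 553.0]), ([489, 341, 23, 42, 484], [783.0, 560.0]), ([267, 352, 6, 6, 25], [421.0, 554.0])]
pleats 2020 [-0.0518 -0.0272] [0.0548 0.0307]
```

```bash
python3 - <<'E'
from h import *
import pickle
d=pickle.load(open("w8.pkl","rb"));g=cv2.cvtColor(d["image"],cv2.COLOR_BGR2GRAY);c=np.array([.5277,-.2650])
n,l,st,ce=cv2.connectedComponentsWithStats((g>120).astype(np.uint8))
for i in range(1,n):
    p=onz(d,*ce[i],.11)[:2]-c
    if np.hypot(*p)<.025 and st[i,4]>5: print(st[i].tolist(),p.round(4),np.degrees(np.arctan2(p[1],p[0])-.216).round(1))
x,y=map(round,proj(d,[*c,.11]));print(x,y)
for r in g[y-16:y+17:2,x-16:x+20:2]:print(*["%3d"%k for k in r])
E
```

```text
286 125
 73  71  69  66  64  64  66  64  65  23  18  45  68  66 210 233 115 232
 68  67  67  66  65  68  63  65  52  21  39  65  64 196 233 121  50 184
 67  68  65  65  62  63  64  48  14  39  60  64 152 233 153  57  56 185
 68  66  67  66  65  67  52  25  29  59  68 110 233 193  57  55  41 111
 65  67  64  67  64  62  27  31  47  65  92 233 209  58  53  40  62  51
 62  65  64  60  63  33  19  50  65  65 220 222  60  58  39  54  62  56
 65  66  63  62  30  20  44  64  64 205 234  87  56  48  46  59  60  60
 65  59  65  53  18  42  65  64  63 162 119  59  45  49  60  60  58  58
 63  63  52  22  35  60  65  61  62  60  56  53  40  61  61  58  57  56
 63  51  24  24  59  64  62  60  57  54  51  37  56  60  57  59  59  57
 52  27  25  55  61  60  58  58  57  51  42  61  60  59  59  56  58  80
 27  19  46  64  63  59  59  52  55  40  53  59  57  61  58  59  57 146
 27  40  64  63  63  59  57  55  43  49  62  60  59  58  59  57  56 204
 39  63  62  61  62  56  52  46  50  58  60  57  58  59  59  54 147 233
 47  62  58  58  54  54  45  44  60  59  58  56  59  60  59  52 233 233
 45  57  57  57  56  50  36  56  58  57  54  60  57  57  58 193 232 233
 42  42  53  53  52  38  58  61  61  54  60  56  56  53 202 233 233 151
```

```bash
python3 - <<'E'
from h import *
import pickle
d=pickle.load(open("w8.pkl","rb"));a=onz(d,289,122,.11);b=onz(d,298.5,109,.11);p=(b-a)[:2]
print(np.degrees(np.arctan2(p[1],p[0])-.216), np.hypot(*(b[:2]-[.5277,-.265])))
E
```

```text
-41.14486350405773 0.017399888167420524
```

The selector points at about −41°, and dot 6 is at −45° with the nearest other dot 30° away. The top view shows no change at the cover or the bystanders, so I'll hand in.

```bash
python3 -c "
from cell import arm
print(arm.sign_off())"
```

```text
the job is handed in; nothing more can be done
None
```

The job is handed in: the cassette went from the rack to the bench and then fully home in the filter well, and the selector was turned four clicks clockwise from the second dot to the sixth, with the cover and bystanders left in place (about 19 s on the clock).

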